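Load the tuning pegs and click the curing slide home

ROBOT

A 6-joint arm with a two-finger parallel gripper is mounted at the origin on the work surface. World frame = base frame: x ahead of the robot, y to its left, z up, the work surface at z = 0. Lengths are in m, angles in degrees, forces in N, time in s.
With the tool pointing down it reaches from about 0.4 to 0.825 m from the base axis. Payload 7 kg.
Tool frame: the origin (TCP) lies midway between the tips of the shut fingers; the grasp point (between the pads) lies 19 mm behind it; z points along the fingers, y is the direction in which the jaws open and shut (so a half turn about z gives the same grasp; the last joint's range is limited). The gripper opens to 88 mm and grips with 3 to 60 N. Pads are 19 mm wide; open, the fingers measure 130 mm over their backs; the gripper's body (78 mm by 193 mm) begins 47 mm behind the grasp point.
Start: joints at [90.762, 20.546, 0.682, 0, -70.136, -16.507], TCP at [0.183, 0.65, 0.227] pointing down, gripper open.
Joint ranges: [-176.03, 176.03], [-82.01, 121.73], [-58.28, 71.71], [-173.87, 95.51], [-174.79, -0.11], [-173.66, 173.66]. Speed limits (degrees/s): [136.94, 136.94, 172.46, 180, 180, 180].

INTERFACE

Orientations are given as [roll, pitch, yaw] about the fixed x, y, z axes, in that order (R = Rz(yaw) Ry(pitch) Rx(roll)).
In Python, from plant import ctrl gives the robot as it stands.
- The arm moves only by the shell command python3 -m jog 'ROWS' [OPENING]. ROWS is JSON, a list of rows, each an object with "translation": the shift along the tool's x, y, z in units of 0.25 m (1.0 is 0.25 m), a list of three; "spin": the turn about the tool's z in units of 30 degrees (1.0 is 30 degrees). A call has 1 to 12 rows; each row is the pose to reach, as a shift and turn from the pose measured when the call began, along the tool's axes at that moment; what a row does not reach only later rows make up. A row lasts 1/12 s, in which the tool goes at most 41.7 mm and 7.16 degrees, less where a joint would pass 70% of its speed; a pose out of reach is approached as far as the arm can. A call with a number of a shift or a turn outside -1 to 1 is refused whole. A call with a gripper value outside its range is refused whole. OPENING is the finger opening in mm, from 0 to 87.6, set as the call begins (- or left out, the last holds). The fingers move at their own pace and stop on an object; the grip force is fixed at half the most. Time passes only in rows, so rows that repeat a pose let the fingers close. It gives the time, the measured TCP pose, the force and the opening at its end, in the units of the state.
- ctrl.get_obs(): the state, without advancing time (a new reading comes with each control period).
- ctrl.snapshot(name): name is "scene" or "top" or "wrist"; returns a dict with "color" (384x512x3 uint8, red, green, blue), "range_z" (384x512 float32, m along the optical axis (not along the pixel's ray), 0 where there is no reading), "K" (3x3 intrinsics, pixels), "R" (3x3) and "t" (3): a world point X has camera coordinates R X + t; the wrist camera has in their place "tool_from_camera" (4x4, takes a point from camera to tool coordinates, whose origin is the TCP and whose axes are the flange's). Camera axes: x right, y down, z forward; pixel columns grow to the right and rows downward; lengths in m; the calibration is good to about 2 mm. A picture is of the moment at which its call begins: read the wrist's pose just before it.
- ctrl.close_job(): hands the job in, once; it reports no verdict.
The state is a dict: "clock": time; "joint_pos": joint angles; "qvel": joint speeds; "tau": joint torques, N m; "tool_pos": TCP position; "orientation": TCP orientation; "force": force on the tool from outside, world axes, zero at the start; "moment": the same for the moment, N m; "opening": finger opening in m.
Only numpy, scipy, OpenCV 4.12 (cv2) and the standard library are available. Lean on these libraries where they do the work, as an engineer would, in place of code of your own. Each camera call takes 0.05 s, during which the arm holds its last target. There are 200 camera calls.

TASK

Fill the two empty pockets of the curing slide's carriage with spare tuning pegs from the stock block, each fully down on its collar, leaving the pegs already loaded in place and the clutter on the bench alone. Then take the carriage by its grip fin and slide it gently towards the lamp until you feel the ball click into its notch, short of the far end stop (do not run into that stop). Finish there while still holding the fin: the carriage stays at the notch with your fingers on it, do not let go.

Things in the scene. Friction and masses are not known exactly. Their poses are not given: they have to be found in the camera images.
- peg0_mid (a point): Dark-wood tuning peg, upright, 56 mm tall: round head 17 mm across, 31 mm tall; under it a 3 mm collar 18 mm across; then a 22 mm shank 9 mm across with tapered tip. This point is its centre, half-way up: the head reaches 3 mm below to 28 mm above it, the collar's underside is 6 mm below. About 16 g. Starts seated in a carriage pocket; which varies.
- peg1_mid (a point): Dark-wood tuning peg, upright, 56 mm tall: round head 17 mm across, 31 mm tall; under it a 3 mm collar 18 mm across; then a 22 mm shank 9 mm across with tapered tip. This point is its centre, half-way up: the head reaches 3 mm below to 28 mm above it, the collar's underside is 6 mm below. About 16 g. Starts seated in a carriage pocket; which varies.
- peg2_mid (a point): Dark-wood tuning peg, upright, 56 mm tall: round head 17 mm across, 31 mm tall; under it a 3 mm collar 18 mm across; then a 22 mm shank 9 mm across with tapered tip. This point is its centre, half-way up: the head reaches 3 mm below to 28 mm above it, the collar's underside is 6 mm below. About 16 g. Starts as a spare in a hole of the stock block; which varies.
- peg3_mid (a point): Dark-wood tuning peg, upright, 56 mm tall: round head 17 mm across, 31 mm tall; under it a 3 mm collar 18 mm across; then a 22 mm shank 9 mm across with tapered tip. This point is its centre, half-way up: the head reaches 3 mm below to 28 mm above it, the collar's underside is 6 mm below. About 16 g. Starts as a spare in a hole of the stock block; which varies.
- peg4_mid (a point): Dark-wood tuning peg, upright, 56 mm tall: round head 17 mm across, 31 mm tall; under it a 3 mm collar 18 mm across; then a 22 mm shank 9 mm across with tapered tip. This point is its centre, half-way up: the head reaches 3 mm below to 28 mm above it, the collar's underside is 6 mm below. About 16 g. Starts as a spare in a hole of the stock block; which varies.
- pocket0 (a point): Pocket 1 of 4 on the carriage, counted from the handle: a 13 mm round through hole, slightly chamfered. This point is on its axis 6 mm above the carriage's top: where a fully seated peg's centre lies (collar on the block). z up, y along the slide away from the handle. Two of the four pockets start empty.
- pocket1 (a point): Pocket 2 of 4 on the carriage, counted from the handle: a 13 mm round through hole, slightly chamfered. This point is on its axis 6 mm above the carriage's top: where a fully seated peg's centre lies (collar on the block). z up, y along the slide away from the handle. Two of the four pockets start empty.
- pocket2 (a point): Pocket 3 of 4 on the carriage, counted from the handle: a 13 mm round through hole, slightly chamfered. This point is on its axis 6 mm above the carriage's top: where a fully seated peg's centre lies (collar on the block). z up, y along the slide away from the handle. Two of the four pockets start empty.
- pocket3 (a point): Pocket 4 of 4 on the carriage, counted from the handle: a 13 mm round through hole, slightly chamfered. This point is on its axis 6 mm above the carriage's top: where a fully seated peg's centre lies (collar on the block). z up, y along the slide away from the handle. Two of the four pockets start empty.
- slide_bed: Fixed aluminium slide, 100 x 440 mm, origin under its centre, rails along its y axis. On them a pale wooden carriage block, 70 x 225 mm, top 52 mm above the table, with a row of four pockets 40 mm apart. A lamp panel 80 mm tall stands beside the far half of the rails, 90 to 113 mm to the +x side.
- stock: Fixed pale wooden stock block, 50 x 165 x 30 mm tall, origin at the centre of its underside. Four 13 mm through holes in a row along its y axis at -60, -20, 20 and 60 mm; three hold spare pegs (collar on the block's top), one is empty.
- handle (a point): Middle (half-way up) of the wooden grip fin that stands on the carriage's top at its trailing end, 62 mm from the nearest pocket: 14 mm thick along the slide (its y axis), 32 mm wide across it (x), 37 mm tall; its foot is 52 mm and its top 89 mm above the table. Pushing it to its +y slides the carriage towards the lamp.
- carriage (a joint): Travel of the carriage on its rails, m: 0 at the loading end (start), grows along the handle's +y towards the lamp, 0.150 at the far end stop. It rubs with about 1.5 N. The notch lies somewhere between 0.07 and 0.13, differently each run (the index strip under the carriage is clamped where the last job left it), and has to be felt.
- detent_ball (a joint): How far the spring ball under the carriage has dropped, m: 0 on the plain strip, 0.003 in the notch. The notch has about 1 mm of play either way; beyond that it takes about 8 N along the slide to climb out. The ball is 1.2 mm or more down while the carriage is within about 2.5 mm of the notch.
- glue: Bystander: blue glue bottle, 48 mm across, 150 mm tall, origin under its centre.
- tape: Bystander: roll of tape lying flat, 84 mm across, 24 mm tall.
- screwdriver: Bystander: screwdriver lying on the bench, 170 mm long.
- cup: Bystander: white cup, 76 mm across, 90 mm tall.
- tuner: Bystander: small black clip-on tuner, 30 x 70 x 14 mm.
- sandblock: Bystander: cork sanding block 45 x 85 x 30 mm.
- offcut: Bystander: wooden offcut 70 x 22 x 12 mm.

How it is judged:
By the outcome, as a careful person would: the job done as asked, in the order asked, and still so for the second after the job is handed in, while the arm keeps its last pose, push and grip.
It also fails if it takes over 72 s, if anything falls off the work surface, if the arm or the gripper's body presses on something with over 40 N, if the wrist force passes 120 N, or if a joint passes its speed limit or range.

## Working session

There is one attempt and no reset: what is moved stays moved. The work goes in short steps, Python scripts to look and compute and a shell command to move; the robot and the scene stay as the last step left them, time stands still between calls to the robot, and variables do not carry over. Pictures are saved under pics/ and viewed, on a budget of 10 in all, crops included, one or two more only if the job needs it, and the job is handed in when it is done.

```bash
mkdir -p pics; ls; python3 - <<'E'
from plant import ctrl
import cv2,numpy as np
o=ctrl.get_obs();print({k:np.round(v,3).tolist() for k,v in o.items()})
ims=[]
for n in("scene","top"):
    s=ctrl.snapshot(n);np.savez(f"{n}0.npz",**s);print(n,s["K"].tolist(),np.round(s["R"],3).tolist(),s["t"])
    cv2.imwrite(f"pics/{n}0.png",cv2.resize(s["color"][...,::-1],(800,600)))
E
```

```text
pics
{'clock': 0.0, 'joint_pos': [90.762, 20.59, 0.633, -0.02, -70.135, -16.506], 'qvel': [0.127, -0.094, 0.04, 0.007, -0.083, -0.0], 'tau': [0.001, -58.272, 29.305, 6.997, 0.007, -0.0], 'tool_pos': [0.183, 0.649, 0.226], 'orientation': [179.905, -0.008, -15.751], 'force': [0.478, -0.056, -0.092], 'moment': [0.002, -0.007, 0.017], 'opening': 0.088}
scene [[362.4471012776721, 0.0, 252.6248083259076], [0.0, 362.4471012776721, 194.24071676117944], [0.0, 0.0, 1.0]] [[0.66, 0.751, -0.018], [0.54, -0.491, -0.684], [-0.522, 0.442, -0.729]] [-0.3325845  -0.23156452  1.27908956]
top [[467.6961360533451, 0.0, 258.54425557981347], [0.0, 467.6961360533451, 199.61698605495567], [0.0, 0.0, 1.0]] [[-0.019, -1.0, 0.006], [-0.998, 0.019, -0.066], [0.066, -0.007, -0.998]] [0.0049248  0.52158312 1.49627756]
```

View pics/top0.png

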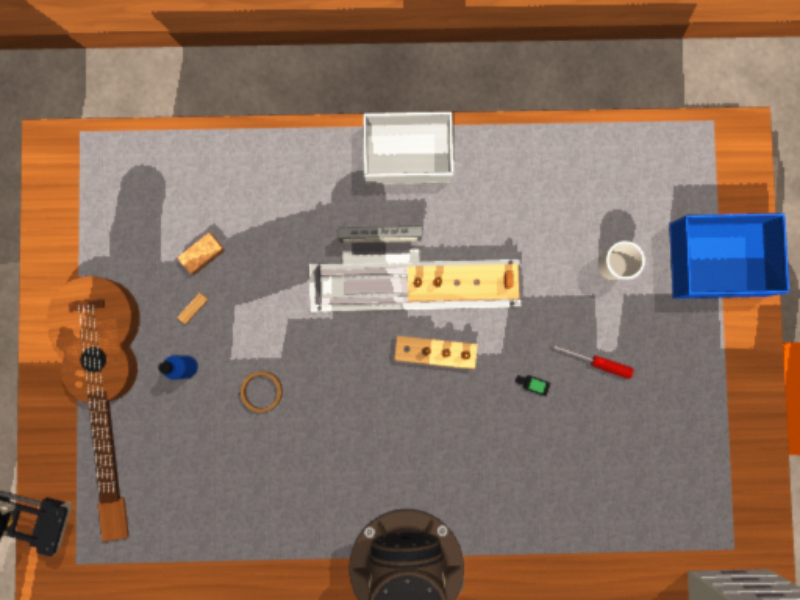

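View pics/scene0.png

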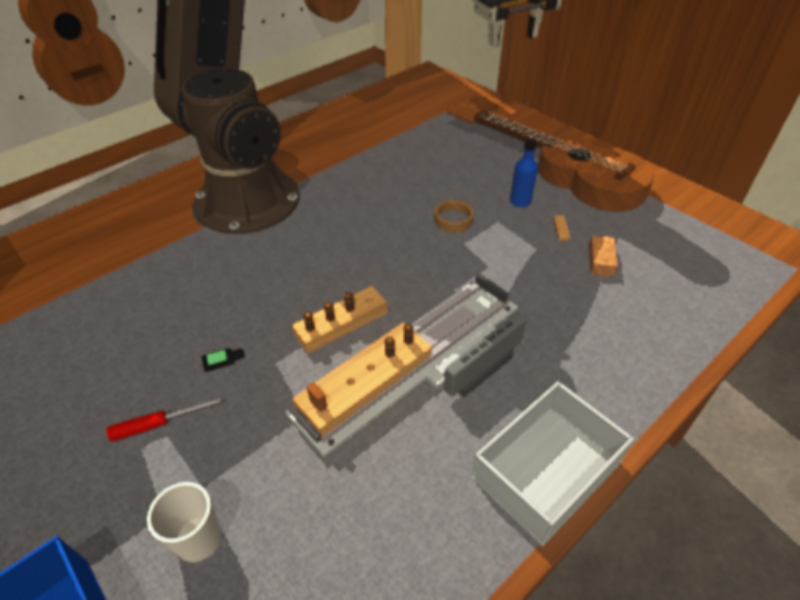

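The top view (800×600) shows the carriage at about (463,282), with its fin at the right end at (508,280). Loaded pegs are at (418,282) and (437,282), and empty pockets at (457,282) and (477,282). The stock is at (436,352), with pegs at (426,351), (446,353) and (466,355); its left hole is empty. So pockets 0 and 1 need filling.

```bash
cat > h.py <<'E'
import numpy as np,cv2
from scipy.spatial.transform import Rotation as Ro
def cloud(s):
    z=s["range_z"];v,u=np.indices(z.shape);K=s["K"]
    P=np.stack([(u-K[0,2])/K[0,0]*z,(v-K[1,2])/K[1,1]*z,z],-1)
    return (P-s["t"])@s["R"]
def ray(s,uv,h):
    d=np.linalg.inv(s["K"])@np.array([uv[0],uv[1],1.]);d=s["R"].T@d;c=-s["R"].T@s["t"]
    return c+d*(h-c[2])/d[2]
def wrist(ctrl):
    o=ctrl.get_obs();s=dict(ctrl.snapshot("wrist"))
    T=np.eye(4);T[:3,:3]=Ro.from_euler('xyz',o["orientation"],degrees=True).as_matrix();T[:3,3]=o["tool_pos"]
    C=np.linalg.inv(T@s["tool_from_camera"]);s["R"]=C[:3,:3];s["t"]=C[:3,3];return o,s
E
python3 - <<'E'
from h import *
for n in("top","scene"):
    s=dict(np.load(n+"0.npz"));P=cloud(s);Z=P[...,2]
    reg=(P[...,0]>.35)&(P[...,0]<.8)&(abs(P[...,1])<.3)
    for nm,lo,hi in(("carr top",.046,.057),("stock top",.025,.036)):
        hsv=cv2.cvtColor(s["color"],cv2.COLOR_RGB2HSV)
        m=(reg&(hsv[...,1]>100)&(hsv[...,2]>110)&(Z>lo)&(Z<hi)).astype(np.uint8)
        k,l,st,c=cv2.connectedComponentsWithStats(m);i=1+np.argmax(st[1:,4])
        q=P[l==i];r=cv2.minAreaRect(q[:,:2].astype(np.float32)*1000)
        print(n,nm,st[i,4],np.round(r[0],1),np.round(r[1],1),round(r[2],1),np.median(q[:,2]).round(4))
    m=(reg&(((Z>.058)&(Z<.1)))).astype(np.uint8)
    k,l,st,c=cv2.connectedComponentsWithStats(m)
    for i in range(1,k):
        q=P[l==i]
        if st[i,4]>5:print("  blob",st[i,4],np.round(np.median(q,0),4),"zmax",q[:,2].max().round(3), s["color"][l==i].mean(0).round())
E
```

```text
top carr top 1287 [ 578.4 -125.2] [ 70.2 224.3] 0.1 0.0517
top stock top 652 [438.5 -67.5] [165.4  49.9] 82.7 0.03
  blob 107 [ 0.797  -0.0212  0.0689] zmax 0.079 [226. 223. 215.]
  blob 443 [0.6773 0.044  0.079 ] zmax 0.09 [130. 125. 115.]
  blob 59 [ 0.5766 -0.2117  0.0867] zmax 0.096 [196. 116.  51.]
  blob 29 [ 0.5775 -0.032   0.0849] zmax 0.088 [161. 102.  46.]
  blob 27 [ 0.5789 -0.0722  0.0851] zmax 0.091 [153.  94.  41.]
  blob 22 [ 0.4412 -0.0483  0.0643] zmax 0.069 [128.  79.  36.]
  blob 22 [ 0.4359 -0.0861  0.0635] zmax 0.068 [159.  99.  43.]
  blob 21 [ 0.4304 -0.1264  0.0628] zmax 0.071 [148.  90.  38.]
scene carr top 1964 [ 576.1 -126. ] [ 72.8 226.4] 0.1 0.052
scene stock top 714 [435.9 -69. ] [165.7  53.3] 82.9 0.03
  blob 32 [ 0.4401 -0.0508  0.0631] zmax 0.066 [87. 58. 35.]
  blob 30 [ 0.4357 -0.0902  0.0635] zmax 0.066 [104.  67.  36.]
  blob 30 [ 0.43   -0.1301  0.0638] zmax 0.066 [110.  72.  38.]
  blob 697 [0.6824 0.0298 0.0789] zmax 0.085 [93. 91. 83.]
  blob 78 [ 0.5798 -0.037   0.0777] zmax 0.088 [103.  69.  40.]
  blob 75 [ 0.5804 -0.0772  0.08  ] zmax 0.088 [105.  68.  36.]
  blob 145 [ 0.582  -0.2188  0.0852] zmax 0.091 [139.  83.  41.]
  blob 260 [ 0.7975 -0.0286  0.0685] zmax 0.073 [171. 169. 156.]
```

```bash
cat > go.py <<'E'
import sys
from h import *
from plant import ctrl
o=ctrl.get_obs();x,y,z,w=map(float,sys.argv[1:])
R=Ro.from_euler('xyz',o["orientation"],degrees=True).as_matrix()
d=R.T@(np.array([x,y,z])-o["tool_pos"])/.25
print("units",np.round(d,3),"spin",round(-((w-o["orientation"][2]+180)%360-180)/30,3),"f",np.round(o["force"],1))
E
python3 go.py .49 -.11 .25 -90
```

```text
units [ 2.006  2.59  -0.093] spin 2.475 f [-0.1  0.3  0. ]
```

```bash
python3 -m jog '[{"translation":[0.67,0.86,-0.09],"spin":0.83},{"translation":[0.67,0.86,-0.09],"spin":0.83},{"translation":[0.67,0.86,-0.09],"spin":0.83},{"translation":[0.67,0.86,-0.09],"spin":0.83},{"translation":[0.67,0.86,-0.09],"spin":0.83},{"translation":[0.67,0.86,-0.09],"spin":0.83},{"translation":[0.67,0.86,-0.09],"spin":0.83},{"translation":[0.67,0.86,-0.09],"spin":0.83}]' 60; python3 go.py .49 -.11 .25 -90
```

```text
clock: 0.77
tool_pos: [0.2868, 0.3929, 0.2494]
orientation: [180.0, -0.0, -40.8]
force: [-0.8, -0.5, 0.6]
opening: 0.0598
units [ 1.929e+00  9.920e-01 -1.000e-03] spin 1.64 f [-0.8 -0.5  0.6]
```

```bash
python3 -m jog '[{"translation":[1,0.35,0],"spin":0.85},{"translation":[1,0.35,0],"spin":0.85},{"translation":[1,0.35,0],"spin":0.85},{"translation":[1,0.35,0],"spin":0.85},{"translation":[1,0.35,0],"spin":0.85},{"translation":[1,0.35,0],"spin":0.85},{"translation":[1,0.35,0],"spin":0.85},{"translation":[1,0.35,0],"spin":0.85}]'; python3 go.py .49 -.11 .25 -90
```

```text
clock: 1.43
tool_pos: [0.42, 0.1606, 0.2493]
orientation: [179.9, -0.1, -66.5]
force: [0.3, 0.1, 0.2]
opening: 0.0597
units [ 1.104  0.175 -0.002] spin 0.784 f [0.3 0.1 0.2]
```

```bash
python3 -m jog '[{"translation":[1,0.18,0],"spin":0.78},{"translation":[1,0.18,0],"spin":0.78},{"translation":[1,0.18,0],"spin":0.78},{"translation":[1,0.18,0],"spin":0.78},{"translation":[1,0.18,0],"spin":0.78},{"translation":[1,0.18,0],"spin":0.78},{"translation":[1,0.18,0],"spin":0.78},{"translation":[1,0.18,0],"spin":0.78},{"translation":[1,0.18,0],"spin":0.78}]'
python3 - <<'E'
from h import *
from plant import ctrl
o,s=wrist(ctrl);np.savez("w1.npz",**s)
P=cloud(s);Z=P[...,2]
print("cam",-s["R"].T@s["t"])
cv2.imwrite("pics/w1.png",cv2.resize(s["color"][...,::-1],(800,600)))
m=((Z>.045)&(Z<.1)|((Z>.04)&(P[...,0]<.5))).astype(np.uint8)&(Z<.1)
for lo,hi in((.06,.1),(.045,.07)):
    k,l,st,c=cv2.connectedComponentsWithStats(((Z>lo)&(Z<hi)).astype(np.uint8))
    for i in range(1,k):
        if 60<st[i,4]<6000:q=P[l==i];t=q[q[:,2]>np.percentile(q[:,2],95)-.006];print(lo,st[i,4],np.round((t.min(0)+t.max(0))/2,4),np.round(np.ptp(t,0),3))
E
```

```text
clock: 2.18
tool_pos: [0.4784, -0.0866, 0.249]
orientation: [179.9, -0.1, -90.0]
force: [-0.1, 0.9, -0.3]
opening: 0.0599
cam [ 0.47892208 -0.15471826  0.40817807]
0.06 718 [ 0.5782 -0.2155  0.0889] [0.032 0.014 0.007]
0.06 183 [ 0.4302 -0.1283  0.0649] [0.016 0.016 0.005]
0.06 169 [ 0.4356 -0.0887  0.0642] [0.016 0.016 0.007]
0.06 288 [ 0.5777 -0.0743  0.0864] [0.016 0.016 0.008]
0.06 157 [ 0.4403 -0.0496  0.0642] [0.017 0.016 0.007]
0.06 127 [ 0.679  -0.0432  0.0769] [0.02  0.003 0.007]
0.06 227 [ 0.5777 -0.0344  0.0857] [0.016 0.016 0.007]
0.045 211 [ 0.4302 -0.1283  0.0649] [0.016 0.016 0.005]
0.045 210 [ 0.4356 -0.0887  0.0642] [0.016 0.016 0.007]
0.045 205 [ 0.4403 -0.0496  0.0642] [0.017 0.016 0.007]
0.045 175 [ 0.6784 -0.0413  0.0659] [0.021 0.007 0.008]
```

View pics/w1.png

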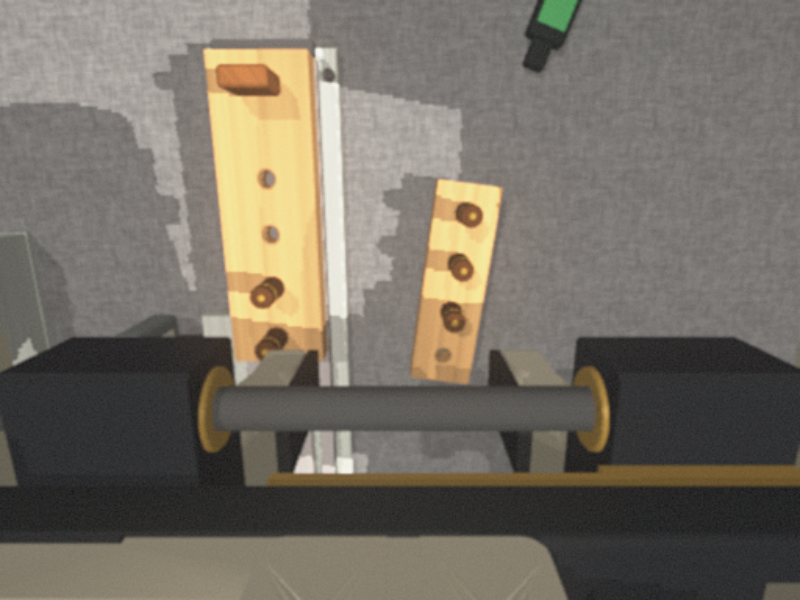

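The wrist view shows the empty pockets at (266,179) and (271,234), three spares in the stock at (470,214), (461,267) and (453,317), and the fin at (245,78). All heights and sizes match the description. The pocket estimate is (0.578, −0.154) and (0.578, −0.114).

```bash
python3 - <<'E'
from h import *
s=dict(np.load("w1.npz"))
for uv in((266.5,179),(271,234)):print(ray(s,np.array(uv)/1.5625,.052))
E
python3 go.py .4302 -.1283 .037 -90
```

```text
[ 0.57686106 -0.15369044  0.052     ]
[ 0.57638206 -0.1140737   0.052     ]
units [0.168 0.192 0.849] spin 0.003 f [-0.2  1.1  1.1]
```

```bash
python3 -m jog '[{"translation":[0.168,0.192,0.4],"spin":0},{"translation":[0.168,0.192,0.4],"spin":0},{"translation":[0.168,0.192,0.4],"spin":0},{"translation":[0.168,0.192,0.45],"spin":0},{"translation":[0.168,0.192,0.55],"spin":0},{"translation":[0.168,0.192,0.65],"spin":0},{"translation":[0.168,0.192,0.75],"spin":0},{"translation":[0.168,0.192,0.82],"spin":0},{"translation":[0.168,0.192,0.849],"spin":0},{"translation":[0.168,0.192,0.849],"spin":0},{"translation":[0.168,0.192,0.849],"spin":0},{"translation":[0.168,0.192,0.849],"spin":0}]' 60; python3 go.py .4302 -.1283 .037 -90
```

```text
clock: 3.23
tool_pos: [0.4312, -0.1277, 0.0382]
orientation: [-180.0, -0.1, -89.8]
force: [0.6, -0.3, -0.3]
opening: 0.0597
units [0.002 0.004 0.005] spin 0.005 f [ 0.6 -0.3 -0.3]
```

Close on it.

```bash
python3 -m jog '[{"translation":[0.002,0.004,0.004],"spin":0},{"translation":[0.002,0.004,0.004],"spin":0},{"translation":[0.002,0.004,0.004],"spin":0},{"translation":[0.002,0.004,0.004],"spin":0},{"translation":[0.002,0.004,0.004],"spin":0},{"translation":[0.002,0.004,0.004],"spin":0},{"translation":[0.002,0.004,0.004],"spin":0},{"translation":[0.002,0.004,0.004],"spin":0}]' 10; python3 go.py .578 -.154 .1 -90
```

```text
clock: 3.9
tool_pos: [0.4302, -0.1283, 0.0372]
orientation: [-180.0, -0.1, -89.8]
force: [-0.2, -0.2, 1.6]
opening: 0.0161
units [ 0.105 -0.591 -0.251] spin 0.005 f [-0.2 -0.2  1.6]
```

```bash
python3 -m jog '[{"translation":[0,0,-0.1],"spin":0},{"translation":[0,0,-0.2],"spin":0},{"translation":[0,0,-0.35],"spin":0},{"translation":[0,-0.1,-0.37],"spin":0},{"translation":[0.05,-0.2,-0.37],"spin":0},{"translation":[0.1,-0.33,-0.37],"spin":0},{"translation":[0.105,-0.46,-0.37],"spin":0},{"translation":[0.105,-0.55,-0.37],"spin":0},{"translation":[0.105,-0.591,-0.37],"spin":0},{"translation":[0.105,-0.591,-0.37],"spin":0},{"translation":[0.105,-0.591,-0.37],"spin":0}]'; python3 go.py .578 -.154 .1 -90
python3 - <<'E'
from h import *
from plant import ctrl
o,s=wrist(ctrl);np.savez("w2.npz",**s)
cv2.imwrite("pics/w2.png",cv2.resize(s["color"][...,::-1],(800,600)))
E
```

```text
clock: 4.82
tool_pos: [0.5772, -0.1539, 0.129]
orientation: [179.9, -0.1, -89.9]
force: [0.1, 0.1, -1.1]
opening: 0.0159
units [ 0.    -0.003  0.116] spin 0.005 f [ 0.1  0.1 -1.1]
```

View pics/w2.png

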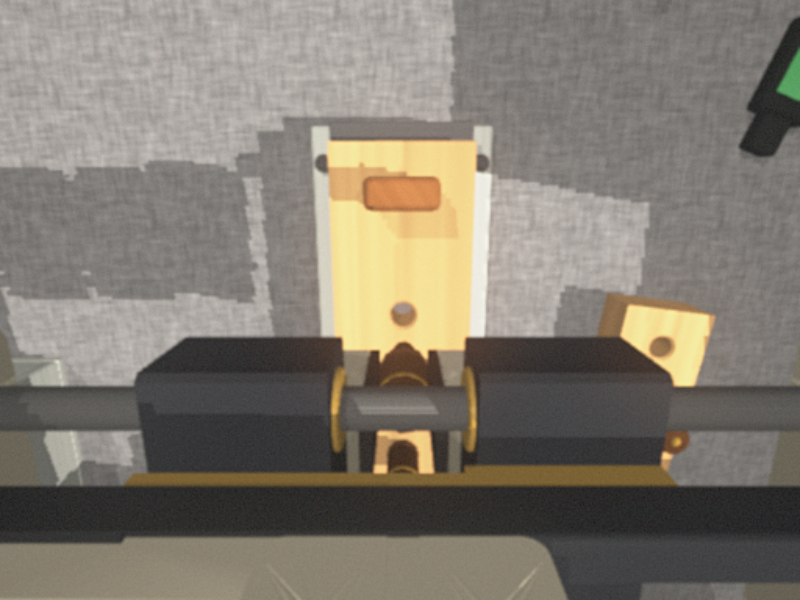

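The peg is held upright at about (403,370), over the carriage. The pocket 0 hole is at (403,313) and the fin top at (402,193). I'll re-measure from here.

```bash
python3 - <<'E'
from h import *
s=dict(np.load("w2.npz"));P=cloud(s)
print("hole",ray(s,np.array((403.5,313.5))/1.5625,.052))
print("fin",ray(s,np.array((402,194))/1.5625,.089))
print("carr edges",ray(s,np.array((330,260))/1.5625,.052),ray(s,np.array((474.,260))/1.5625,.052))
Z=P[...,2];Y=P[...,1];m=(Z>.1)&(Z<.17)&(abs(P[...,0]-.577)<.012)&(abs(Y+.154)<.03)
q=P[m];print(len(q), q.min(0),q.max(0))
t=q[(q[:,2]>.125)&(q[:,2]<.15)];print("head near side y",len(t),np.percentile(t[:,1],[2,10,50]))
E
```

```text
hole [ 0.57700316 -0.1541622   0.052     ]
fin [ 0.5778761 -0.2154348  0.089    ]
carr edges [ 0.61383087 -0.18192374  0.052     ] [ 0.5417996  -0.18207084  0.052     ]
1187 [ 0.5650655  -0.1654787   0.10520283] [ 0.588983   -0.14398102  0.16993098]
head near side y 802 [-0.16474035 -0.16354917 -0.16151426]
```

```bash
python3 -m jog '[{"translation":[0,-0.001,0.05],"spin":0},{"translation":[0,-0.001,0.1],"spin":0},{"translation":[0,-0.001,0.15],"spin":0},{"translation":[0,-0.001,0.18],"spin":0},{"translation":[0,-0.001,0.2],"spin":0},{"translation":[0,-0.001,0.22],"spin":0},{"translation":[0,-0.001,0.24],"spin":0},{"translation":[0,-0.001,0.255],"spin":0},{"translation":[0,-0.001,0.265],"spin":0},{"translation":[0,-0.001,0.275],"spin":0},{"translation":[0,-0.001,0.28],"spin":0},{"translation":[0,-0.001,0.28],"spin":0}]'
```

```text
clock: 5.87
tool_pos: [0.577, -0.154, 0.0594]
orientation: [179.9, -0.1, -89.8]
force: [-0.9, -0.6, -0.1]
opening: 0.0162
```

```bash
python3 -m jog '[{"translation":[0,0,0.002],"spin":0},{"translation":[0,0,0.005],"spin":0},{"translation":[0,0,0.005],"spin":0}]'; python3 -m jog '[{"translation":[0,0,0],"spin":0},{"translation":[0,0,0],"spin":0},{"translation":[0,0,0],"spin":0},{"translation":[0,0,0],"spin":0},{"translation":[0,0,0],"spin":0},{"translation":[0,0,-0.05],"spin":0},{"translation":[0,0,-0.15],"spin":0},{"translation":[0,0,-0.28],"spin":0},{"translation":[0,0,-0.28],"spin":0},{"translation":[0,0,-0.28],"spin":0}]' 50
python3 - <<'E'
from h import *
from plant import ctrl
o,s=wrist(ctrl);P=cloud(s);Z=P[...,2]
k,l,st,c=cv2.connectedComponentsWithStats(((Z>.06)&(Z<.1)).astype(np.uint8))
for i in range(1,k):
    if 60<st[i,4]<9000:q=P[l==i];t=q[q[:,2]>np.percentile(q[:,2],95)-.006];print(st[i,4],np.round((t.min(0)+t.max(0))/2,4),np.round(np.ptp(t,0),3))
E
python3 go.py .4356 -.0887 .037 -90
```

```text
clock: 6.12
tool_pos: [0.5772, -0.154, 0.0592]
orientation: [180.0, -0.1, -89.8]
force: [-2.6, 1.3, 8.9]
opening: 0.0163
clock: 6.95
tool_pos: [0.5786, -0.1539, 0.1313]
orientation: [-179.8, -0.1, -89.8]
force: [-0.3, 0.7, -0.5]
opening: 0.05
1053 [ 0.5784 -0.2157  0.0892] [0.031 0.013 0.006]
605 [ 0.5775 -0.1542  0.0861] [0.016 0.016 0.008]
324 [ 0.578  -0.0801  0.0806] [0.016 0.005 0.008]
units [-0.263  0.567  0.37 ] spin 0.006 f [-0.5 -0.3 -1. ]
```

The first peg is seated: it took 8.9 N at the expected height, its top reads 0.086, and it is centred. On to the second.

```bash
python3 -m jog '[{"translation":[-0.07,0.15,0],"spin":0},{"translation":[-0.14,0.3,0],"spin":0},{"translation":[-0.2,0.42,0],"spin":0},{"translation":[-0.263,0.53,0],"spin":0},{"translation":[-0.263,0.567,0.03],"spin":0},{"translation":[-0.263,0.567,0.1],"spin":0},{"translation":[-0.263,0.567,0.2],"spin":0},{"translation":[-0.263,0.567,0.29],"spin":0},{"translation":[-0.263,0.567,0.34],"spin":0},{"translation":[-0.263,0.567,0.37],"spin":0},{"translation":[-0.263,0.567,0.37],"spin":0},{"translation":[-0.263,0.567,0.37],"spin":0}]'; python3 go.py .4356 -.0887 .037 -90
```

```text
clock: 8.0
tool_pos: [0.4354, -0.0887, 0.0367]
orientation: [180.0, -0.1, -89.8]
force: [-0.4, 0.4, 0.3]
opening: 0.0498
units [-0.    -0.001 -0.001] spin 0.006 f [-0.4  0.4  0.3]
```

```bash
python3 -m jog '[{"translation":[0,0,-0.001],"spin":0},{"translation":[0,0,-0.001],"spin":0},{"translation":[0,0,-0.001],"spin":0},{"translation":[0,0,-0.001],"spin":0},{"translation":[0,0,-0.001],"spin":0},{"translation":[0,0,-0.001],"spin":0},{"translation":[0,0,-0.001],"spin":0},{"translation":[0,0,-0.001],"spin":0}]' 10; python3 go.py .5775 -.114 .13 -90
```

```text
clock: 8.67
tool_pos: [0.4355, -0.0887, 0.0372]
orientation: [-180.0, -0.1, -89.8]
force: [-0.7, 0.6, 3.3]
opening: 0.0162
units [ 0.104 -0.568 -0.371] spin 0.006 f [-0.7  0.6  3.3]
```

```bash
python3 -m jog '[{"translation":[0,0,-0.1],"spin":0},{"translation":[0,0,-0.2],"spin":0},{"translation":[0,0,-0.35],"spin":0},{"translation":[0,-0.1,-0.37],"spin":0},{"translation":[0.05,-0.2,-0.37],"spin":0},{"translation":[0.104,-0.33,-0.37],"spin":0},{"translation":[0.104,-0.45,-0.37],"spin":0},{"translation":[0.104,-0.54,-0.37],"spin":0},{"translation":[0.104,-0.568,-0.37],"spin":0},{"translation":[0.104,-0.568,-0.37],"spin":0},{"translation":[0.104,-0.568,-0.37],"spin":0}]'; python3 go.py .5772 -.114 .0595 -90
python3 - <<'E'
from h import *
from plant import ctrl
o,s=wrist(ctrl);P=cloud(s)
Z=P[...,2];Y=P[...,1];m=(Z>.1)&(Z<.17)&(abs(P[...,0]-.577)<.012)&(abs(Y+.114)<.03)
q=P[m];t=q[(q[:,2]>.125)&(q[:,2]<.15)];print("head near side y",len(t),np.percentile(t[:,1],[2,10,50]))
E
```

```text
clock: 9.58
tool_pos: [0.5767, -0.1141, 0.1289]
orientation: [179.9, -0.1, -89.8]
force: [-0.5, -0.3, -0.7]
opening: 0.0162
units [-0.001 -0.003  0.278] spin 0.005 f [-0.5 -0.3 -0.7]
head near side y 796 [-0.12412579 -0.12373784 -0.12172277]
```

```bash
python3 -m jog '[{"translation":[0,-0.002,0.05],"spin":0},{"translation":[-0.001,-0.003,0.1],"spin":0},{"translation":[-0.001,-0.003,0.15],"spin":0},{"translation":[-0.001,-0.003,0.18],"spin":0},{"translation":[-0.001,-0.003,0.2],"spin":0},{"translation":[-0.001,-0.003,0.22],"spin":0},{"translation":[-0.001,-0.003,0.24],"spin":0},{"translation":[-0.001,-0.003,0.255],"spin":0},{"translation":[-0.001,-0.003,0.265],"spin":0},{"translation":[-0.001,-0.003,0.275],"spin":0},{"translation":[-0.001,-0.003,0.28],"spin":0},{"translation":[-0.001,-0.003,0.283],"spin":0}]'
```

```text
clock: 10.63
tool_pos: [0.5771, -0.1139, 0.0592]
orientation: [179.9, -0.1, -89.8]
force: [-4.3, 1.6, 12.0]
opening: 0.0163
```

```bash
python3 -m jog '[{"translation":[0,0,0.003],"spin":0},{"translation":[0,0,0.003],"spin":0}]'; python3 -m jog '[{"translation":[0,0,0],"spin":0},{"translation":[0,0,0],"spin":0},{"translation":[0,0,0],"spin":0},{"translation":[0,0,0],"spin":0},{"translation":[0,0,0],"spin":0},{"translation":[0,0,-0.05],"spin":0},{"translation":[0,0,-0.15],"spin":0},{"translation":[0,0,-0.28],"spin":0},{"translation":[0,0,-0.36],"spin":0},{"translation":[0,0,-0.36],"spin":0},{"translation":[0,0,-0.36],"spin":0}]' 50
python3 - <<'E'
from h import *
from plant import ctrl
o,s=wrist(ctrl);P=cloud(s);Z=P[...,2]
k,l,st,c=cv2.connectedComponentsWithStats(((Z>.06)&(Z<.1)).astype(np.uint8))
for i in range(1,k):
    if 60<st[i,4]<9000:q=P[l==i];t=q[q[:,2]>np.percentile(q[:,2],95)-.006];print(st[i,4],np.round((t.min(0)+t.max(0))/2,4),np.round(np.ptp(t,0),3))
E
python3 go.py .578 -.2155 .06 0;python3 go.py .578 -.2155 .06 -180
```

```text
clock: 10.8
tool_pos: [0.5771, -0.114, 0.0593]
orientation: [179.9, -0.1, -89.8]
force: [-2.2, 1.4, 5.6]
opening: 0.0164
clock: 11.72
tool_pos: [0.578, -0.1137, 0.1506]
orientation: [-179.9, -0.1, -89.8]
force: [-0.2, -0.3, -1.3]
opening: 0.0502
1209 [ 0.5785 -0.2155  0.0889] [0.031 0.014 0.006]
462 [ 0.5776 -0.1537  0.0862] [0.016 0.016 0.007]
505 [ 0.5778 -0.114   0.086 ] [0.016 0.016 0.007]
146 [ 0.7957 -0.0889  0.0626] [0.003 0.042 0.005]
250 [ 0.5781 -0.0803  0.0839] [0.015 0.004 0.007]
61 [ 0.7956 -0.0213  0.0613] [0.002 0.035 0.003]
508 [ 0.5775 -0.0359  0.0855] [0.016 0.013 0.007]
units [ 0.407 -0.003  0.357] spin -2.994 f [ 0.4 -0.5 -0.6]
units [ 0.407 -0.003  0.357] spin 3.006 f [ 0.4 -0.5 -0.6]
```

Both pegs are seated with tops at 0.086. Next I go to the fin with the jaws turned along the slide.

```bash
python3 -m jog '[{"translation":[0.1,0,0],"spin":0.2},{"translation":[0.25,0,0],"spin":0.4},{"translation":[0.407,-0.002,0],"spin":0.6},{"translation":[0.407,-0.002,0],"spin":0.8},{"translation":[0.407,-0.002,0],"spin":1},{"translation":[0.407,-0.002,0],"spin":1}]' 40; python3 -m jog '[{"translation":[0,0,0],"spin":0.2},{"translation":[0,0,0],"spin":0.4},{"translation":[0,0,0],"spin":0.6},{"translation":[0,0,0],"spin":0.8},{"translation":[0,0,0],"spin":1},{"translation":[0,0,0],"spin":1}]';python3 -m jog '[{"translation":[0,0,0],"spin":0.2},{"translation":[0,0,0],"spin":0.4},{"translation":[0,0,0],"spin":0.6},{"translation":[0,0,0],"spin":0.8},{"translation":[0,0,0],"spin":1},{"translation":[0,0,0],"spin":1},{"translation":[0,0,0],"spin":1}]'; python3 go.py .578 -.2155 .06 -180
```

```text
clock: 12.27
tool_pos: [0.5766, -0.2162, 0.1473]
orientation: [179.8, -0.2, -120.2]
force: [0.3, 0.1, 0.4]
opening: 0.0398
clock: 12.77
tool_pos: [0.5762, -0.2157, 0.1463]
orientation: [179.9, -0.3, -150.2]
force: [-0.5, 0.7, -0.1]
opening: 0.0402
clock: 13.35
tool_pos: [0.5759, -0.2153, 0.1457]
orientation: [-180.0, -0.4, -179.8]
force: [0.3, 0.5, 0.5]
opening: 0.0402
units [-0.011 -0.001  0.343] spin 0.007 f [0.3 0.5 0.5]
```

```bash
python3 -m jog '[{"translation":[-0.009,0,0.07],"spin":0},{"translation":[-0.009,0,0.14],"spin":0},{"translation":[-0.009,0,0.21],"spin":0},{"translation":[-0.009,0,0.26],"spin":0},{"translation":[-0.009,0,0.3],"spin":0},{"translation":[-0.009,0,0.33],"spin":0},{"translation":[-0.009,0,0.343],"spin":0},{"translation":[-0.009,0,0.343],"spin":0},{"translation":[-0.009,0,0.343],"spin":0}]'; python3 -m jog '[{"translation":[0,0,0],"spin":0},{"translation":[0,0,0],"spin":0},{"translation":[0,0,0],"spin":0},{"translation":[0,0,0],"spin":0},{"translation":[0,0,0],"spin":0},{"translation":[0,0,0],"spin":0},{"translation":[0,0,0],"spin":0},{"translation":[0,0,0],"spin":0}]' 8; python3 go.py .578 -.2155 .06 -180
```

```text
clock: 14.1
tool_pos: [0.578, -0.2155, 0.0604]
orientation: [-180.0, -0.3, -179.7]
force: [-0.4, 0.1, 0.7]
opening: 0.0401
clock: 14.77
tool_pos: [0.5782, -0.2154, 0.0607]
orientation: [-180.0, -0.3, -179.7]
force: [-0.4, 0.9, 4.5]
opening: 0.0138
units [ 0.001 -0.     0.003] spin 0.009 f [-0.4  0.9  4.5]
```

```bash
python3 -m jog '[{"translation":[0,0.01,0],"spin":0},{"translation":[0,0.03,0],"spin":0},{"translation":[0,0.05,0],"spin":0},{"translation":[0,0.075,0],"spin":0},{"translation":[0,0.1,0],"spin":0},{"translation":[0,0.125,0],"spin":0},{"translation":[0,0.15,0],"spin":0},{"translation":[0,0.175,0],"spin":0},{"translation":[0,0.195,0],"spin":0},{"translation":[0,0.21,0],"spin":0},{"translation":[0,0.22,0],"spin":0},{"translation":[0,0.22,0],"spin":0}]'
```

```text
clock: 15.77
tool_pos: [0.5779, -0.1598, 0.0607]
orientation: [-180.0, -0.3, -179.7]
force: [-0.3, 0.6, 3.5]
opening: 0.0137
```

```bash
cat > chk.py <<'E'
from plant import ctrl
import sys
o=ctrl.get_obs();f=o["force"][1];print("travel %.4f fy %.1f fz %.1f"%(o["tool_pos"][1]+.2154,f,o["force"][2]))
sys.exit(f<-4 or f>3.5)
E
J="python3 -m jog"; C="python3 chk.py"
exec 3>&1
$J '[{"translation":[0,0.02,0],"spin":0},{"translation":[0,0.036,0],"spin":0}]' >/dev/null; $C &&
$J '[{"translation":[0,0.002,0],"spin":0},{"translation":[0,0.004,0],"spin":0}]' >/dev/null; $C &&
$J '[{"translation":[0,0.002,0],"spin":0},{"translation":[0,0.004,0],"spin":0}]' >/dev/null && $C &&
$J '[{"translation":[0,0.002,0],"spin":0},{"translation":[0,0.004,0],"spin":0}]' >/dev/null && $C &&
$J '[{"translation":[0,0.002,0],"spin":0},{"translation":[0,0.004,0],"spin":0}]' >/dev/null && $C &&
$J '[{"translation":[0,0.002,0],"spin":0},{"translation":[0,0.004,0],"spin":0}]' >/dev/null && $C
```

```text
travel 0.0644 fy -5.1 fz -0.3
travel 0.0644 fy -5.1 fz -0.3True
True
```

```bash
sed -i 's/sys.exit(\(.*\))/sys.exit(int(\1))/' chk.py
J="python3 -m jog"; C="python3 chk.py"
$J '[{"translation":[0,0.002,0],"spin":0},{"translation":[0,0.004,0],"spin":0}]' >/dev/null; $C ; 
$J '[{"translation":[0,0.002,0],"spin":0},{"translation":[0,0.004,0],"spin":0}]' >/dev/null && $C &&
$J '[{"translation":[0,0.002,0],"spin":0},{"translation":[0,0.004,0],"spin":0}]' >/dev/null && $C &&
$J '[{"translation":[0,0.002,0],"spin":0},{"translation":[0,0.004,0],"spin":0}]' >/dev/null && $C &&
$J '[{"translation":[0,0.002,0],"spin":0},{"translation":[0,0.004,0],"spin":0}]' >/dev/null && $C &&
$J '[{"translation":[0,0.002,0],"spin":0},{"translation":[0,0.004,0],"spin":0}]' >/dev/null && $C
```

```text
travel 0.0656 fy -3.9 fz 1.5
travel 0.0665 fy -4.8 fz 1.4
```

```bash
sed -i 's/f<-4 or f>3.5/f<-8 or f>3.5/' chk.py
J="python3 -m jog"; C="python3 chk.py"
$J '[{"translation":[0,0.002,0],"spin":0},{"translation":[0,0.004,0],"spin":0}]' >/dev/null; $C ; 
$J '[{"translation":[0,0.002,0],"spin":0},{"translation":[0,0.004,0],"spin":0}]' >/dev/null && $C &&
$J '[{"translation":[0,0.002,0],"spin":0},{"translation":[0,0.004,0],"spin":0}]' >/dev/null && $C &&
$J '[{"translation":[0,0,0],"spin":0},{"translation":[0,0,0],"spin":0}]' >/dev/null && $C
$J '[{"translation":[0,0,0],"spin":0},{"translation":[0,0,0],"spin":0}]' >/dev/null && $C
```

```text
travel 0.0672 fy -4.8 fz 1.6
travel 0.0682 fy -3.2 fz 2.2
travel 0.0691 fy -5.1 fz 1.4
travel 0.0694 fy -1.0 fz 1.5
travel 0.0695 fy -1.5 fz 2.3
```

```bash
sed -i 's/f<-8 or f>3.5/f<-7.5 or f>0.3/' chk.py
J="python3 -m jog"; C="python3 chk.py"
$J '[{"translation":[0,0.002,0],"spin":0},{"translation":[0,0.004,0],"spin":0}]' >/dev/null; $C ; 
$J '[{"translation":[0,0.002,0],"spin":0},{"translation":[0,0.004,0],"spin":0}]' >/dev/null && $C &&
$J '[{"translation":[0,0.002,0],"spin":0},{"translation":[0,0.004,0],"spin":0}]' >/dev/null && $C &&
$J '[{"translation":[0,0.002,0],"spin":0},{"translation":[0,0.004,0],"spin":0}]' >/dev/null && $C &&
$J '[{"translation":[0,0.002,0],"spin":0},{"translation":[0,0.004,0],"spin":0}]' >/dev/null && $C &&
$J '[{"translation":[0,0.002,0],"spin":0},{"translation":[0,0.004,0],"spin":0}]' >/dev/null && $C &&
$J '[{"translation":[0,0.002,0],"spin":0},{"translation":[0,0.004,0],"spin":0}]' >/dev/null && $C &&
$J '[{"translation":[0,0.002,0],"spin":0},{"translation":[0,0.004,0],"spin":0}]' >/dev/null && $C &&
$J '[{"translation":[0,0.002,0],"spin":0},{"translation":[0,0.004,0],"spin":0}]' >/dev/null && $C &&
$J '[{"translation":[0,0.002,0],"spin":0},{"translation":[0,0.004,0],"spin":0}]' >/dev/null && $C &&
$J '[{"translation":[0,0.002,0],"spin":0},{"translation":[0,0.004,0],"spin":0}]' >/dev/null && $C &&
$J '[{"translation":[0,0.002,0],"spin":0},{"translation":[0,0.004,0],"spin":0}]' >/dev/null && $C
```

```text
travel 0.0704 fy -3.7 fz 1.6
travel 0.0714 fy -4.3 fz 0.3
travel 0.0724 fy -4.5 fz 0.9
travel 0.0734 fy -2.4 fz 1.4
travel 0.0745 fy -3.9 fz 1.4
travel 0.0755 fy -2.9 fz 0.9
travel 0.0766 fy -4.6 fz 1.3
travel 0.0776 fy -4.7 fz 1.2
travel 0.0787 fy -4.6 fz 0.8
travel 0.0798 fy -4.6 fz 1.5
travel 0.0809 fy -3.6 fz 1.9
travel 0.0819 fy -3.6 fz 1.1
```

```bash
J="python3 -m jog"; C="python3 chk.py"
$J '[{"translation":[0,0.002,0],"spin":0},{"translation":[0,0.004,0],"spin":0}]' >/dev/null; $C && 
$J '[{"translation":[0,0.002,0],"spin":0},{"translation":[0,0.004,0],"spin":0}]' >/dev/null && $C &&
$J '[{"translation":[0,0.002,0],"spin":0},{"translation":[0,0.004,0],"spin":0}]' >/dev/null && $C &&
$J '[{"translation":[0,0.002,0],"spin":0},{"translation":[0,0.004,0],"spin":0}]' >/dev/null && $C &&
$J '[{"translation":[0,0.002,0],"spin":0},{"translation":[0,0.004,0],"spin":0}]' >/dev/null && $C &&
$J '[{"translation":[0,0.002,0],"spin":0},{"translation":[0,0.004,0],"spin":0}]' >/dev/null && $C &&
$J '[{"translation":[0,0.002,0],"spin":0},{"translation":[0,0.004,0],"spin":0}]' >/dev/null && $C &&
$J '[{"translation":[0,0.002,0],"spin":0},{"translation":[0,0.004,0],"spin":0}]' >/dev/null && $C &&
$J '[{"translation":[0,0.002,0],"spin":0},{"translation":[0,0.004,0],"spin":0}]' >/dev/null && $C &&
$J '[{"translation":[0,0.002,0],"spin":0},{"translation":[0,0.004,0],"spin":0}]' >/dev/null && $C &&
$J '[{"translation":[0,0.002,0],"spin":0},{"translation":[0,0.004,0],"spin":0}]' >/dev/null && $C &&
$J '[{"translation":[0,0.002,0],"spin":0},{"translation":[0,0.004,0],"spin":0}]' >/dev/null && $C &&
$J '[{"translation":[0,0.002,0],"spin":0},{"translation":[0,0.004,0],"spin":0}]' >/dev/null && $C &&
$J '[{"translation":[0,0.002,0],"spin":0},{"translation":[0,0.004,0],"spin":0}]' >/dev/null && $C &&
$J '[{"translation":[0,0.002,0],"spin":0},{"translation":[0,0.004,0],"spin":0}]' >/dev/null && $C &&
$J '[{"translation":[0,0.002,0],"spin":0},{"translation":[0,0.004,0],"spin":0}]' >/dev/null && $C
```

```text
travel 0.0830 fy -3.9 fz 2.4
travel 0.0840 fy -4.2 fz 0.8
travel 0.0851 fy -3.9 fz 2.1
travel 0.0861 fy -4.2 fz 0.5
travel 0.0872 fy -3.8 fz 1.6
travel 0.0883 fy -3.3 fz 2.3
travel 0.0893 fy -3.5 fz 1.5
travel 0.0904 fy -3.9 fz 0.7
travel 0.0914 fy -5.3 fz 1.5
travel 0.0925 fy -5.0 fz 2.3
travel 0.0937 fy -2.4 fz 1.5
travel 0.0950 fy -1.6 fz 1.5
travel 0.0963 fy -0.5 fz 2.6
travel 0.0977 fy -0.4 fz 2.4
travel 0.0987 fy -1.5 fz 1.6
travel 0.0996 fy -1.2 fz 1.9
```

```bash
sed -i 's/f<-7.5/f<-5.5/' chk.py; J="python3 -m jog"; C="python3 chk.py"
$J '[{"translation":[0,0,0],"spin":0},{"translation":[0,0,0],"spin":0},{"translation":[0,0,0],"spin":0}]' >/dev/null; $C
$J '[{"translation":[0,0.001,0],"spin":0},{"translation":[0,0.002,0],"spin":0}]' >/dev/null; $C && 
$J '[{"translation":[0,0.001,0],"spin":0},{"translation":[0,0.002,0],"spin":0}]' >/dev/null; $C && 
$J '[{"translation":[0,0.001,0],"spin":0},{"translation":[0,0.002,0],"spin":0}]' >/dev/null; $C
```

```text
travel 0.0997 fy -0.8 fz 1.8
travel 0.1002 fy -1.7 fz 2.3
travel 0.1006 fy -1.0 fz 2.4
travel 0.1010 fy -3.2 fz 2.4
```

```bash
J="python3 -m jog"; C="python3 chk.py"
$J '[{"translation":[0,0.001,0],"spin":0},{"translation":[0,0.002,0],"spin":0}]' >/dev/null; $C && 
$J '[{"translation":[0,0.001,0],"spin":0},{"translation":[0,0.002,0],"spin":0}]' >/dev/null; $C && 
$J '[{"translation":[0,0.001,0],"spin":0},{"translation":[0,0.002,0],"spin":0}]' >/dev/null; $C
```

```text
travel 0.1014 fy -4.3 fz 1.2
travel 0.1016 fy -5.0 fz 0.7
travel 0.1018 fy -6.0 fz 0.6
```

Force is rising while progress stalls, which suggests the far wall of the notch. I'll back off gently to feel for the near wall.

```bash
sed -i 's/f<-5.5 or f>0.3/abs(f)>5.5/' chk.py; J="python3 -m jog"; C="python3 chk.py"
$J '[{"translation":[0,-0.001,0],"spin":0},{"translation":[0,-0.002,0],"spin":0}]' >/dev/null; $C && 
$J '[{"translation":[0,-0.001,0],"spin":0},{"translation":[0,-0.002,0],"spin":0}]' >/dev/null; $C && 
$J '[{"translation":[0,-0.001,0],"spin":0},{"translation":[0,-0.002,0],"spin":0}]' >/dev/null; $C && 
$J '[{"translation":[0,-0.001,0],"spin":0},{"translation":[0,-0.002,0],"spin":0}]' >/dev/null; $C && 
$J '[{"translation":[0,-0.001,0],"spin":0},{"translation":[0,-0.002,0],"spin":0}]' >/dev/null; $C && 
$J '[{"translation":[0,-0.001,0],"spin":0},{"translation":[0,-0.002,0],"spin":0}]' >/dev/null; $C && 
$J '[{"translation":[0,-0.001,0],"spin":0},{"translation":[0,-0.002,0],"spin":0}]' >/dev/null; $C && 
$J '[{"translation":[0,-0.001,0],"spin":0},{"translation":[0,-0.002,0],"spin":0}]' >/dev/null; $C
```

```text
travel 0.1015 fy -0.7 fz 1.7
travel 0.1014 fy 1.2 fz 2.6
travel 0.1012 fy 0.8 fz 2.2
travel 0.1009 fy 1.5 fz 2.0
travel 0.1006 fy 1.0 fz 1.3
travel 0.1002 fy 1.5 fz 1.7
travel 0.0997 fy 2.2 fz 2.7
travel 0.0991 fy 0.7 fz 2.1
```

```bash
J="python3 -m jog"; C="python3 chk.py"
$J '[{"translation":[0,-0.001,0],"spin":0},{"translation":[0,-0.002,0],"spin":0}]' >/dev/null; $C && 
$J '[{"translation":[0,-0.001,0],"spin":0},{"translation":[0,-0.002,0],"spin":0}]' >/dev/null; $C && 
$J '[{"translation":[0,-0.001,0],"spin":0},{"translation":[0,-0.002,0],"spin":0}]' >/dev/null; $C && 
$J '[{"translation":[0,-0.001,0],"spin":0},{"translation":[0,-0.002,0],"spin":0}]' >/dev/null; $C && 
$J '[{"translation":[0,-0.001,0],"spin":0},{"translation":[0,-0.002,0],"spin":0}]' >/dev/null; $C && 
$J '[{"translation":[0,-0.001,0],"spin":0},{"translation":[0,-0.002,0],"spin":0}]' >/dev/null; $C && 
$J '[{"translation":[0,-0.001,0],"spin":0},{"translation":[0,-0.002,0],"spin":0}]' >/dev/null; $C && 
$J '[{"translation":[0,-0.001,0],"spin":0},{"translation":[0,-0.002,0],"spin":0}]' >/dev/null; $C
```

```text
travel 0.0986 fy 1.5 fz 2.4
travel 0.0981 fy 0.4 fz 2.8
travel 0.0977 fy 4.1 fz 4.0
travel 0.0974 fy 4.9 fz 3.3
travel 0.0972 fy 6.0 fz 3.5
travel 0.0972 fy 6.0 fz 3.5
travel 0.0972 fy 6.0 fz 3.5
travel 0.0972 fy 6.0 fz 3.5
```

Both walls are felt, symmetric at travel 0.0972 and 0.1018, so the notch centre is about 0.0995. I'll settle there.

```bash
J="python3 -m jog"; C="python3 chk.py"
$J '[{"translation":[0,0.003,0],"spin":0},{"translation":[0,0.006,0],"spin":0},{"translation":[0,0.0095,0],"spin":0},{"translation":[0,0.0095,0],"spin":0},{"translation":[0,0.0095,0],"spin":0},{"translation":[0,0.0095,0],"spin":0},{"translation":[0,0.0095,0],"spin":0},{"translation":[0,0.0095,0],"spin":0}]'; $C
python3 - <<'E'
from h import *
from plant import ctrl
s=dict(ctrl.snapshot("top"));P=cloud(s);Z=P[...,2]
c=s["color"][130:270,180:360,::-1]
s2=ctrl.snapshot("scene")["color"][150:310,160:360,::-1]
cv2.imwrite("pics/e.png",np.vstack([cv2.resize(c,(386,300)),cv2.resize(s2,(386,300))]))
m=(Z>.058)&(Z<.1)&(P[...,0]>.4)&(P[...,0]<.62)&(abs(P[...,1])<.3)
k,l,st,_=cv2.connectedComponentsWithStats(m.astype(np.uint8))
for i in range(1,k):
    if st[i,4]>5:print(st[i,4],np.round(np.median(P[l==i],0),4))
E
```

```text
clock: 25.85
tool_pos: [0.5777, -0.1159, 0.0607]
orientation: [179.9, -0.3, -179.7]
force: [-0.8, -1.7, 2.1]
opening: 0.014
travel 0.0995 fy -1.7 fz 2.1
22 [ 0.4412 -0.0469  0.0646]
```

View pics/e.png

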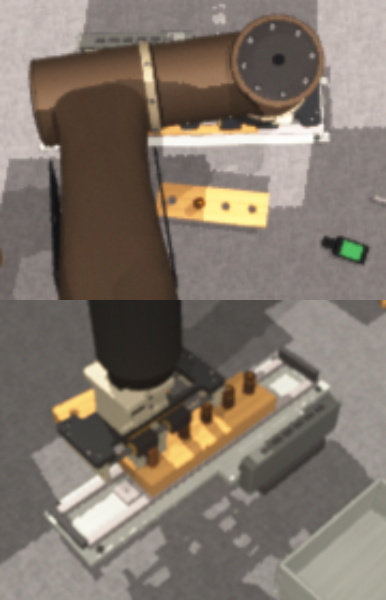

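The picture shows the fin gripped at about (155,455), the carriage short of the far stop, pegs standing in its pockets, and one spare left in the stock at (199,203). The pose is steady at the notch centre with only 1.7 N of push, so I'm handing in.

```bash
python3 -c "
from plant import ctrl
print(ctrl.close_job())
o=ctrl.get_obs();print(o['clock'],o['tool_pos'],o['opening'],o['force'])"
```

```text
the job is handed in; nothing more can be done
None
the job is handed in; nothing more can be done
```

I filled the two empty pockets (1 and 2, nearest the handle) with spares from the stock. I then took the carriage by its fin, slid it to the notch, and handed the job in at about 26 s while still gripping it.

**Pegs:** Each new peg met the block at the expected height, with about 9 N and 12 N at contact. Afterwards their tops measured 0.086 m, level with the two already loaded, and they were centred on their pockets to about 1 mm. I did not re-measure peg heights after the slide. The last picture shows pegs standing in the carriage, one spare in the stock, and nothing else visibly disturbed.

**Notch:** The click was not sharp. The push force eased between travel 0.094 and 0.100, then rose to 6 N at 0.1018. I backed off gently inside the notch to confirm it, and felt the near wall at 6 N at 0.0972. I settled midway, at travel 0.0995, with a residual push of about 1.7 N and the fingers 14 mm apart on the fin. The far stop at 0.150 was never approached.

**Disagreements:** While sliding at small steps the carriage rubbed with about 4 N, more than the stated 1.5 N. At rest the reading was 1–1.5 N. The detent ball itself could not be seen, so the notch position rests on the forces alone.

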